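# Find a fence gap with a stepped comb gauge

### The job

Find the gap between the fence and the sprung jaw with the comb gauge: hold it flat face to the fence and, starting with the thinnest leaf and taking the next thicker one each time, push one leaf after another straight down between jaw and fence to the plate, by feel and without forcing. Leave the first leaf that binds (the one that has to push the jaw back) standing in the gap on the plate, upright, and let go of the gauge. Leave the other things on the plate alone.

Things in the scene. Friction and masses are not known exactly. Their poses are not given: they have to be found in the camera images.
- comb: loose comb gauge, 0.3 kg, 100 mm high: 148 x 16 x 16 mm aluminium bar along its y (z 50 to 66 mm) with four steel leaves hanging from it, 20 mm wide, 50 mm long, at 32 mm pitch. Origin: mid-length, level with the leaf tips, on the flat face; z up. All leaves' flat faces lie in the plane x = 0, looking to +x; thickness runs to -x. It starts hanging upright in the stand, tips 6 mm above the plate
- comb_grip (a point): point in the comb's grip, a 12 mm thick (x), 36 mm long (y) block on the bar, from 66 to 100 mm above the leaf tips; the point is at x -8, y 0, z 88 mm in the comb's frame. Grip it firmly: under a weak grip the comb swivels when an outer leaf binds
- leaf_1 (a point): tip of leaf 1 (the thinnest, 8 mm thick): centre of the leaf's 20 mm width, on the flat face, at the bottom end; at y = -48 mm in the comb's frame. On every leaf the lowest 14 mm taper on the -x side by 3.75 mm (15 degrees); the flat side is straight to the tip. Leaf 1 always goes in loosely; leaf 2, 3 or 4 is the first to bind
- leaf_2 (a point): tip of leaf 2 (second, 10.5 mm thick): centre of the leaf's 20 mm width, on the flat face, at the bottom end; at y = -16 mm in the comb's frame
- leaf_3 (a point): tip of leaf 3 (third, 13 mm thick): centre of the leaf's 20 mm width, on the flat face, at the bottom end; at y = +16 mm in the comb's frame
- leaf_4 (a point): tip of leaf 4 (the thickest, 15.5 mm thick): centre of the leaf's 20 mm width, on the flat face, at the bottom end; at y = +48 mm in the comb's frame
- fence: fixed upright steel block, 110 mm long along its y, 22 mm thick, 42 mm high, with a 10 mm high foot behind. Its gauging face is the plane x = 0, looking to -x. Origin: on the plate, on that face, facing the jaw's middle. The gap from face to jaw at rest is unknown, 8.9 to 15 mm; the plate is its floor. Gauge with the comb's axes parallel to the fence's and the leaf at y = 0
- jaw (a joint): how far the sprung jaw (18 mm wide, 28 mm high, round top edge, on a dark fixed stop 34 mm high before the fence) is pushed back from rest: 0 at rest whatever the gap, stop at 0.003 m. Its spring presses with 7 N as soon as it leaves rest, 9 N at the stop. A leaf that binds takes about 3 to 15 N downwards, a loose one almost nothing
- stand: fixed dark wooden stand, 160 mm long along its y, 46 mm wide: two end posts whose notched tops, 56 mm above the plate (cheeks to 64 mm, notch 22 mm wide), carry the ends of the comb's bar from below; the comb, about parallel to it, lifts straight out. Origin centre of the underside
- cylinder_square: bystander: upright black-topped steel cylinder, 38 mm across, 80 mm high; origin centre of its underside
- loupe: bystander: black eye loupe, 33 mm across, 36 mm high; origin centre of its underside
- part_bush: bystander: bronze bush, 28 mm across, 27 mm high; origin centre of its underside
Things that resemble listed ones, but are neither listed nor needed, are in the scene too. There is more than one size of the fence; the one meant has the size given above.

How it is judged:
On the way, in this order (a step that is already met when the one before it is completed fails the run):
1. the thinnest leaf has been pushed down into the gap (x of leaf_1 in the frame of fence between -0.012 and 0.003 m and y of leaf_1 in the frame of fence between -0.01 and 0.01 m and height (world z) of leaf_1 below 0.01 m), for 0.05 s.
2. the second leaf has been pushed down into the gap (x of leaf_2 in the frame of fence between -0.012 and 0.003 m and y of leaf_2 in the frame of fence between -0.01 and 0.01 m and height (world z) of leaf_2 below 0.01 m), for 0.05 s.
3. the third leaf has been pushed down into the gap, or, if the second binds, it has been let go there (((x of leaf_3 in the frame of fence between -0.012 and 0.003 m and y of leaf_3 in the frame of fence between -0.01 and 0.01 m and height (world z) of leaf_3 below 0.01 m) or (x of leaf_2 in the frame of fence between -0.012 and 0.003 m and y of leaf_2 in the frame of fence between -0.01 and 0.01 m and height (world z) of leaf_2 below 0.006 m and (value of joint jaw above 0.0003 m or contact force between comb and fence above 1 N) and value of joint jaw below 0.0028 m and contact force between the fingers and comb below 0.1 N))), for 0.05 s.
At the end, for the whole second after the job is handed in: Leaf 2, 3 or 4 stands in the gap, tip under 5 mm above the plate, within 10 mm of the jaw's middle; it binds (jaw back over 0.3 mm or over 1 N on the fence) and is the first to (jaw back under 2.8 mm); comb upright within 0.1 rad, at rest, let go (((x of leaf_2 in the frame of fence between -0.012 and 0.003 m and y of leaf_2 in the frame of fence between -0.01 and 0.01 m and height (world z) of leaf_2 below 0.005 m) or (x of leaf_3 in the frame of fence between -0.012 and 0.003 m and y of leaf_3 in the frame of fence between -0.01 and 0.01 m and height (world z) of leaf_3 below 0.005 m) or (x of leaf_4 in the frame of fence between -0.012 and 0.003 m and y of leaf_4 in the frame of fence between -0.01 and 0.01 m and height (world z) of leaf_4 below 0.005 m)) and (value of joint jaw above 0.0003 m or contact force between comb and fence above 1 N) and value of joint jaw below 0.0028 m and contact force between the fingers and comb below 0.1 N and angle between comb's own z axis and vertical below 0.1 rad and linear speed of comb below 0.01 m/s); the robot touches nothing.
It fails at once if a leaf is forced: the comb presses on the fence with over 40 N (contact force between comb and fence above 40 N).
It fails at once if the comb is tipped over (angle between comb's own z axis and vertical above 0.5 rad).
It fails at once if a bystander is moved over 20 mm (distance of any of cylinder_square, loupe, part_bush from where it was at the start of the episode above 0.02 m).
It also fails if it takes over 67 s, if anything falls off the work surface, if the arm or the gripper's body presses on something with over 40 N, if the wrist force passes 120 N, or if a joint passes its speed limit or range.

### The arm

A 6-joint arm with a two-finger parallel gripper is mounted at the origin on a cart in front of the work surface, level with it; the furniture and walls round the work are solid. World frame = base frame: x ahead of the robot, y to its left, z up, the work surface at z = 0. Lengths are in m, angles in rad, forces in N, time in s.
With the tool pointing down it reaches from about 0.35 to 0.8 m from the base axis. Payload 7.3 kg.
Tool frame: the origin (TCP) lies between the finger pads; the fingertips stand 25 mm ahead of it and the grasp point (between the pads) lies 6 mm ahead of it (r.tip_extent is the distance from the TCP to the fingertips, in m); z points along the fingers, y is the line along which they close (so a half turn about z gives the same grasp; the last joint's range is limited). The gripper opens to 85 mm and grips with 20 to 120 N. Pads are 22 mm wide; open, the fingers measure 114 mm over their backs; the gripper's body (76 mm by 85 mm) begins 54 mm behind the grasp point. The pads swing forward as they close: fully open they stand 13 mm farther back than shut.
Start: joints at [1.169, 0.342, 1.524, -0, 1.275, -0.146], TCP at [0.133, 0.508, 0.256] pointing down, gripper open.
Joint ranges: [-2.53, 2.53], [-0.77, 2.02], [0.04, 2.7], [-1, 4.14], [0.28, 2.66], [-3.11, 3.11]. Speed limits (rad/s): [2.57, 2.57, 3.14, 3.14, 3.14, 3.14].

### API

Orientations are given as a unit quaternion [x, y, z, w].
In Python, from workcell import r, command_gripper, optics gives the robot as it stands. The module is installed in compiled form; this text tells all that it offers. Calls block until the motion is done:
- r.reach(position, orientation): joint-space move of the TCP to a pose.
- r.move_straight(position, orientation=None, speed=0.15, max_force=None): straight line of the TCP; orientation=None keeps the orientation; speed is the mean speed in m/s. With max_force (N) it stops when the force on the tool has changed by that much, and returns True; else False.
- r.movej(angles): joint-space move.
- command_gripper(opening, force=None): finger opening in m; force is the grip in N (None keeps the last); returns when the fingers have stopped.
- r.hold(seconds).
- r.solve_ik(position, orientation): joint angles nearest the present ones, or None.
- r.read_state(): the state.
- optics.get_image(name): name is "side" or "top"; returns (picture, depth): 400x640x3 uint8, red, green, blue; 400x640 float32, m along the optical axis (not along the pixel's ray), 0 where there is no reading.
- optics.camera_model(name): a dict with "K" (3x3 intrinsics, pixels), "k1" (the pictures are not rectified: a ray, as slopes to the right and down, at radius r is drawn at 1 + k1 r^2 times it, then the intrinsics apply), "R" (3x3) and "t" (3): a world point X has camera coordinates R X + t. Camera axes: x right, y down, z forward; pixel columns grow to the right and rows downward; lengths in m; the calibration is good to about 2 mm. A picture is of the moment at which its call begins. camera_model takes no time and is no camera call.
A pose or a line that the arm cannot do raises r.PlanningError and nothing moves.
- r.finish_job(): hands the job in; it is judged then, once.
The state is a dict: "time_s": time; "joint_positions": joint angles; "dq": joint speeds; "tau": joint torques, N m; "eef_pos": TCP position; "eef_rot": TCP orientation; "contact_force": force on the tool from outside, world axes, zero at the start; "torque": the same for the moment, N m; "grip_width": finger opening in m; "grip_force": force on a finger pad.
Only numpy, scipy, OpenCV 4.12 (cv2) and the standard library are available. Lean on these libraries where they do the work, as an engineer would, in place of code of your own. Each camera call takes 0.05 s, during which the arm holds its last target. There are 200 camera calls.

## Working session

There is one attempt and no reset: what is moved stays moved. The work goes in short steps, each a Python script; the robot and the scene stay as the last script left them, time stands still between calls to the robot, and variables do not carry over. Pictures are saved under pics/ and viewed, at most 10 in all, crops included, and the job is handed in when it is done.

```bash
mkdir -p pics; cat > h.py <<'E'
import numpy as np, cv2
from workcell import r, command_gripper, optics
from scipy.spatial.transform import Rotation as Ro
def grab(n,tag):
    im,d=optics.get_image(n); cv2.imwrite(f'pics/{tag}.png',im[:,:,::-1]); np.save(f'pics/{tag}.npy',d); return im,d
def cloud(n,d):
    m=optics.camera_model(n); K=np.array(m['K']); k1=m['k1']; R=np.array(m['R']); t=np.array(m['t'])
    v,u=np.mgrid[:d.shape[0],:d.shape[1]]
    x=(u-K[0,2])/K[0,0]; y=(v-K[1,2])/K[1,1]
    rd=np.hypot(x,y); s=rd.copy()
    for _ in range(10): s=rd/(1+k1*s*s)
    f=np.where(rd>0,s/np.maximum(rd,1e-9),1); x=x*f;y=y*f
    P=np.stack([x*d,y*d,d],-1)
    W=(P-t)@R; W[d<=0]=np.nan
    return W
def down(yaw): # tool z down, tool y axis at angle yaw in world xy
    y=np.array([np.cos(yaw),np.sin(yaw),0]); z=np.array([0,0,-1.]); x=np.cross(y,z)
    return Ro.from_matrix(np.stack([x,y,z],1)).as_quat()
E
python3 - <<'E'
from h import *
for n in('side','top'):
    im,d=grab(n,n+'0'); m=optics.camera_model(n); print(n,m, -np.array(m['R']).T@m['t'])
print(r.read_state()['time_s'], r.tip_extent)
E
```

```text
side {'K': array([[488.20706519,   0.        , 320.27680336],
       [  0.        , 488.20706519, 198.18375966],
       [  0.        ,   0.        ,   1.        ]]), 'k1': -0.07718324831099702, 'R': array([[ 0.92566002, -0.37811738, -0.0134451 ],
       [-0.18591206, -0.42360235, -0.88656514],
       [ 0.32953031,  0.82315752, -0.46240834]]), 't': array([-0.48102002,  0.18184752,  0.95174852])} [ 0.16543866 -0.88828995  0.59484876]
top {'K': array([[363.6329042 ,   0.        , 319.25999194],
       [  0.        , 363.6329042 , 201.86039656],
       [  0.        ,   0.        ,   1.        ]]), 'k1': -0.009128633611805308, 'R': array([[-0.01825328, -0.99908379,  0.03870905],
       [-0.98485599,  0.01129029, -0.17300637],
       [ 0.17241082, -0.04128078, -0.98415975]]), 't': array([0.00359909, 0.53741769, 0.86409226])} [0.38036587 0.03319859 0.94324219]
0.1 0.025
```

View pics/top0.png

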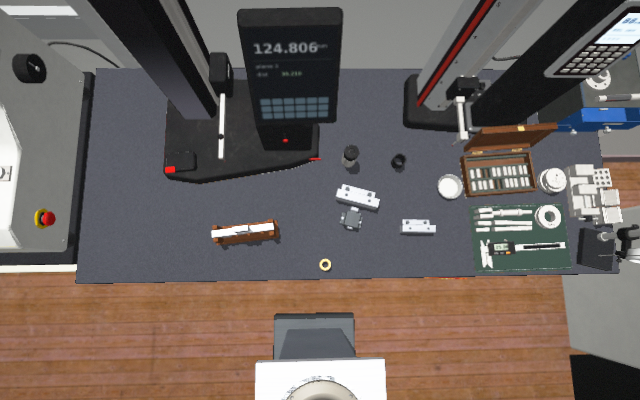

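View pics/side0.png

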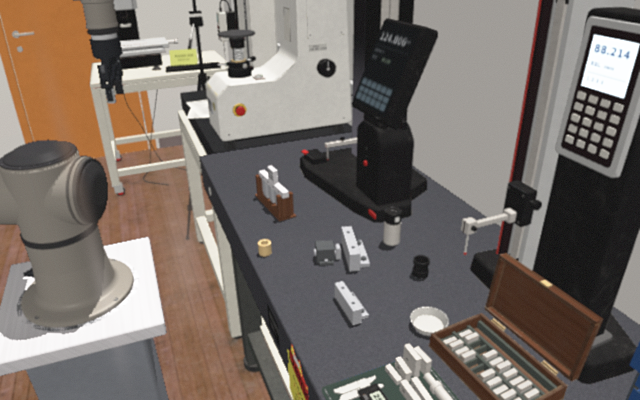

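Top view: the comb is in its stand at (245,231). There are two possible fences: the block at (357,197), with the jaw at (350,217) before it, and a smaller block at (418,227) with no jaw. I choose the one with the jaw. The bystanders are the cylinder at (351,155), loupe (398,160) and bush (325,265). Next is a close crop and measurements.

```bash
python3 - <<'E'
from h import *
T=cv2.imread('pics/top0.png');S=cv2.imread('pics/side0.png')
a=cv2.resize(T[180:260,200:300],(400,320),interpolation=2) 
b=cv2.resize(T[175:235,325:400],(400,320),interpolation=2)
c=cv2.resize(S[160:225,245:326],(400,280),interpolation=2)
e=cv2.resize(S[215:280,305:386],(400,280),interpolation=2)
cv2.imwrite('pics/crop1.png',np.vstack([np.hstack([a,b]),np.hstack([c,e])]))
for n in('top','side'):
    W=cloud(n,np.load(f'pics/{n}0.npy'))
    np.save(f'pics/{n}W.npy',W)
    if n=='top': regs={'comb':(205,215,285,248),'fence':(330,180,384,212),'jaw':(335,206,368,232),'dec':(398,215,440,238)}
    else: regs={'comb':(250,163,298,220),'fence':(337,222,372,274),'jaw':(313,235,341,266),'dec':(330,278,370,326)}
    for k,(x0,y0,x1,y1) in regs.items():
        P=W[y0:y1,x0:x1].reshape(-1,3);P=P[np.isfinite(P).all(1)]
        print(n,k)
        h=np.histogram(P[:,2],bins=np.arange(-.004,.12,.004))
        print(dict((round(float(z)+.002,3),int(q)) for z,q in zip(h[1],h[0]) if q>3))
        for lo,hi in((.036,.05),(.02,.034),(.055,.075),(.09,.11),(.006,.014)):
            Q=P[(P[:,2]>lo)&(P[:,2]<hi)]
            if len(Q)>15:
                rect=cv2.minAreaRect(Q[:,:2].astype(np.float32)*1000); print(lo,hi,len(Q),Q.mean(0).round(4),[np.round(q,1) for q in rect])
E
```

```text
top comb
{-0.002: 1012, 0.002: 638, 0.006: 228, 0.01: 5, 0.014: 4, 0.018: 14, 0.022: 6, 0.026: 10, 0.03: 10, 0.038: 9, 0.042: 7, 0.046: 8, 0.05: 13, 0.054: 20, 0.058: 18, 0.062: 79, 0.066: 42, 0.07: 238, 0.074: 66, 0.082: 6, 0.086: 6, 0.098: 10, 0.102: 32, 0.106: 53}
0.036 0.05 30 [0.4607 0.1966 0.043 ] [array([468.4, 181. ]), array([ 39.3, 145.2]), np.float64(6.4)]
0.02 0.034 27 [0.4607 0.2008 0.027 ] [array([469.5, 179.4]), array([ 39.6, 141.5]), np.float64(6.3)]
0.055 0.075 448 [0.4679 0.1816 0.0682] [array([469.3, 181.5]), array([ 40.2, 147.1]), np.float64(6.1)]
0.09 0.11 97 [0.4686 0.1807 0.1035] [array([468.8, 181.8]), array([12.3, 36.4]), np.float64(6.3)]
0.006 0.014 49 [0.4611 0.1642 0.0071] [array([469.1, 177.8]), array([ 43.2, 152. ]), np.float64(6.8)]
top fence
{-0.002: 671, 0.002: 302, 0.006: 55, 0.01: 118, 0.014: 52, 0.018: 16, 0.022: 18, 0.026: 34, 0.03: 24, 0.034: 17, 0.038: 116, 0.042: 257, 0.046: 7}
0.036 0.05 380 [ 0.5492 -0.1023  0.0408] [array([ 549.2, -102.5]), array([109.7,  23. ]), np.float64(74.1)]
0.02 0.034 81 [ 0.532  -0.0953  0.0267] [array([529.7, -92.3])
[... 2064 characters left out ...]
y([102.3,  63.3]), np.float64(74.6)]
side jaw
{-0.002: 307, 0.002: 45, 0.006: 70, 0.01: 50, 0.014: 38, 0.018: 50, 0.022: 55, 0.026: 46, 0.03: 118, 0.034: 72}
0.02 0.034 286 [ 0.4949 -0.0924  0.0288] [array([499., -89.]), array([37.8, 54.9]), np.float64(76.1)]
0.006 0.014 89 [ 0.4934 -0.1037  0.0095] [array([ 493.6, -103. ]), array([26.3, 55.1]), np.float64(70.2)]
side dec
{-0.002: 959, 0.002: 261, 0.006: 107, 0.01: 69, 0.014: 50, 0.018: 46, 0.022: 46, 0.026: 49, 0.03: 180, 0.034: 142}
0.02 0.034 410 [ 0.467  -0.262   0.0299] [array([ 468.6, -256.5]), array([88.9, 18. ]), np.float64(88.8)]
0.006 0.014 157 [ 0.4737 -0.2685  0.0092] [array([ 477., -259.]), array([83. , 35.3]), np.float64(88.2)]
```

View pics/crop1.png

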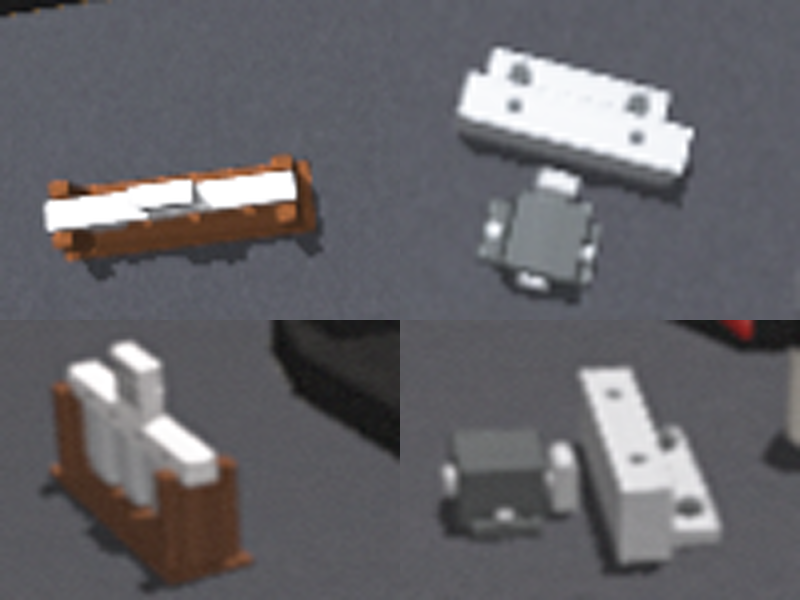

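Top crops: the fence with the jaw measures 110 x 23 mm and 42 mm high, so it is the one meant; the other is 85 x 16 x 33 mm. The jaw pad is at about (354,210) in top pixels. Next I need to know which way the comb faces and where the jaw's middle is.

```bash
python3 - <<'E'
from h import *
T,S=np.load('pics/topW.npy'),np.load('pics/sideW.npy')
def fr(P,o,yaw):
    c,s=np.cos(yaw),np.sin(yaw); return np.c_[(P[:,:2]-o)@np.array([[c,-s],[s,c]]),P[:,2]]
cut=lambda W,b:(lambda P:P[np.isfinite(P).all(1)])(W[b[1]:b[3],b[0]:b[2]].reshape(-1,3))
C=fr(cut(S,(250,163,298,220)),(.467,.180),np.radians(6))
print('comb side view; local x~world x, y~world y: median x by y for leaves z .032-.052, and bar z .058-.07')
for y in np.arange(-.08,.081,.008):
    q=C[(abs(C[:,1]-y)<.004)&(C[:,2]>.03)&(C[:,2]<.052)]; b=C[(abs(C[:,1]-y)<.004)&(C[:,2]>.058)&(C[:,2]<.067)]
    print(round(y,3),len(q),np.round(np.percentile(q[:,0],[10,50,90])*1e3,1) if len(q) else '',np.round(np.percentile(b[:,0],[10,50])*1e3,1) if len(b) else '')
yaw=np.radians(-15.9)
for n,W,bf,o in(('top',T,(325,180,390,240),(.5492,-.1025)),('side',S,(305,215,376,280),(.5477,-.1012))):
    P=fr(cut(W,bf),o,yaw); P[:,0]+=.011
    top=P[(P[:,2]>.036)]
    print(n,'fence top',np.percentile(top,[1,99],axis=0).round(4).tolist())
    # yaw check: front edge per y bin
    e=[(y,np.percentile(top[abs(top[:,1]-y)<.008][:,0],8),np.percentile(top[abs(top[:,1]-y)<.008][:,0],92)) for y in np.arange(-.045,.046,.015)]
    e=np.array(e);print('slopes deg',np.degrees(np.polyfit(e[:,0],e[:,1],1)[0]),np.degrees(np.polyfit(e[:,0],e[:,2],1)[0]))
    st=P[(P[:,2]>.029)&(P[:,2]<.037)&(P[:,0]<-.02)]; print('stop',np.percentile(st,[2,98],axis=0).round(4).tolist())
    j=P[(P[:,2]>.02)&(P[:,2]<.032)&(P[:,0]<-.006)&(P[:,0]>-.03)];print('jaw n',len(j),np.percentile(j,[3,50,97],axis=0).round(4).tolist() if len(j) else '')
for k,(x0,y0,x1,y1) in {'cyl':(341,142,362,172),'lou':(388,150,409,172),'bush':(316,256,334,274)}.items():
    P=cut(T,(x0,y0,x1,y1));P=P[P[:,2]>.015];print(k,P.mean(0).round(3),P[:,2].max().round(3), fr(P,(.5386,-.0995),yaw).mean(0).round(3))
E
```

```text
comb side view; local x~world x, y~world y: median x by y for leaves z .032-.052, and bar z .058-.07
-0.08 0  
-0.072 99 [-16.5  -1.9  15.4] [-14.4   0.4]
-0.064 36 [-19.2  -1.1  14.5] [-18.4  -6.3]
-0.056 1 [-18.5 -18.5 -18.5] [-15.6  -6.6]
-0.048 0  [-7.8 -7.1]
-0.04 0  [-6.7 -6.5]
-0.032 0  [-8.3 -7.5]
-0.024 4 [-2.6 -1.5  0.6] [-8.3 -7.8]
-0.016 4 [-3.  -2.4 -1.9] [-8.9 -8.5]
-0.008 5 [-3.  -1.9 -1.6] [-8.1 -8.1]
-0.0 4 [-1.5 -1.1 -0.7] [-8.4 -7.8]
0.008 16 [-5.3 -3.   0.3] [-9.  -7.3]
0.016 10 [-6.7 -5.5 -3.6] [-9.9 -8.9]
0.024 6 [-6.2 -5.4 -4.9] [-8.8 -8.8]
0.032 2 [-4.3 -3.9 -3.6] [-8.3 -8.2]
0.04 21 [-8.9 -6.3 -3. ] [-8.4 -7.9]
0.048 7 [-8.9 -8.3 -4.7] [-8.6 -8.6]
0.056 6 [-9.  -8.1 -7.2] [-13.6 -10. ]
0.064 41 [-19.4 -14.   -8.2] [-19.3 -12.2]
0.072 10 [-20.1 -19.6 -17.3] [-17.7 -13.5]
0.08 0  [-8.3 -7.8]
top fence top [[0.0003, -0.0537, 0.0367], [0.0224, 0.054, 0.0446]]
slopes deg -0.20088753369256637 -0.09427229073332644
stop [[-0.0622, -0.0171, 0.0298], [-0.0255, 0.017, 0.0355]]
jaw n 41 [[-0.0295, -0.0158, 0.0215], [-0.0188, 0.0005, 0.0264], [-0.0118, 0.0116, 0.0317]]
side fence top [[-0.0002, -0.0557, 0.0367], [0.0221, 0.0514, 0.0425]]
slopes deg -0.5278082241437443 -0.5781214313389254
stop [[-0.0624, -0.019, 0.0293], [-0.0264, 0.0162, 0.034]]
jaw n 56 [[-0.0296, -0.0179, 0.0205], [-0.0202, -0.0065, 0.0252], [-0.0124, 0.0087, 0.0318]]
cyl [ 0.655 -0.084  0.065] 0.082 [0.107 0.047 0.065]
lou [ 0.653 -0.219  0.029] 0.04 [ 0.143 -0.083  0.029]
bush [ 0.384 -0.017  0.025] 0.029 [-0.171  0.037  0.025]
```

Seen from -x, the leaves are recessed more and more from y=+48 (about 0 mm) to y=-16 (about 6 mm). So the comb's +y points along world +y and its flat face already looks toward the fence; it only needs turning by about -22°. I'll grasp it and bring leaf 1 above the gap.

```bash
cat >> h.py <<'E'
FY=np.radians(-15.6); FO=np.array([.538,-.099]); DZ=.095  # tip z = TCP z - DZ
LY={1:-.048,2:-.016,3:.016,4:.048}; FLIP=0
fx=np.array([np.cos(FY),np.sin(FY)]); fy=np.array([-np.sin(FY),np.cos(FY)])
def pose(leaf,x,tip,dy=0):  # TCP for flat face at fence x, leaf at fence y=dy
    p=FO+fx*(x-.008)+fy*(dy-LY[leaf]); return [*p,tip+DZ]
def inF():
    s=r.read_state(); e=np.array(s['eef_pos']); d=e[:2]-FO; F=np.array(s['contact_force'])
    return dict(x=round((d@fx+.008)*1e3,2),y=round(d@fy*1e3,2),tip=round((e[2]-DZ)*1e3,2),Fx=round(F[:2]@fx,2),Fy=round(F[:2]@fy,2),Fz=round(F[2],2),T=np.round(s['torque'],2).tolist(),t=round(s['time_s'],2))
E
python3 - <<'E'
from h import *
G=np.array([.4676,.1809]); gy=np.radians(6.2)
best=None
for f in(0,np.pi,-np.pi):
    a=r.solve_ik([*G,.101],down(gy+f)); b=r.solve_ik(pose(1,-.008,.09),down(FY+f))
    print(f,None if a is None else np.round(a,2),None if b is None else np.round(b,2))
    if a is not None and b is not None:
        m=max(abs(a[5]),abs(b[5]))
        if best is None or m<best[0]: best=(m,f)
f=best[1]; open('h.py','a').write(f'FLIP={f}\nQ=down(FY+FLIP)\n')
command_gripper(.06,100)
q=down(gy+f)
r.reach([*G,.18],q); r.move_straight([*G,.101],speed=.12,max_force=8)
print(inF(),r.read_state()['eef_pos'])
command_gripper(0,100)
s=r.read_state();print(s['grip_width'],s['grip_force'],s['contact_force'],s['eef_pos'])
r.move_straight([*G,.185],speed=.1)
print(inF(),r.read_state()['grip_width'])
r.move_straight(pose(1,-.009,.09),down(FY+f),speed=.2)
r.move_straight(pose(1,-.009,.06),speed=.1)
print(inF()); grab('side','side1'); grab('top','top1')
S=cv2.imread('pics/side1.png');T=cv2.imread('pics/top1.png')
cv2.imwrite('pics/v1.png',np.vstack([cv2.resize(S[150:290,270:420],(600,560),interpolation=2)]))
E
```

```text
0 [ 0.22  0.49  1.79 -0.    0.87  0.11] [-0.23  0.43  1.6  -0.    1.11  0.04]
3.141592653589793 [ 0.22  0.49  1.79 -0.    0.87 -3.03] [-0.23  0.43  1.6  -0.    1.11 -3.1 ]
-3.141592653589793 [ 0.22  0.49  1.79 -0.    0.87 -3.03] [-0.23  0.43  1.6  -0.    1.11 -3.1 ]
{'x': np.float64(-134.81), 'y': np.float64(251.06), 'tip': np.float64(6.53), 'Fx': np.float64(-0.37), 'Fy': np.float64(-0.1), 'Fz': np.float64(0.66), 'T': [-0.03, 0.0, 0.04], 't': 3.02} [0.46796827 0.18121475 0.10152635]
0.01040736704854398 97.93745040893555 [-0.47545158  0.43941892  6.20682213] [0.4680563  0.18095913 0.10166837]
{'x': np.float64(-135.56), 'y': np.float64(250.38), 'tip': np.float64(89.23), 'Fx': np.float64(-0.03), 'Fy': np.float64(-0.83), 'Fz': np.float64(-2.66), 'T': [-0.06, 0.0, 0.07], 't': 4.51} 0.01029189791018036
{'x': np.float64(-9.17), 'y': np.float64(48.47), 'tip': np.float64(60.05), 'Fx': np.float64(-0.53), 'Fy': np.float64(-0.61), 'Fz': np.float64(-2.92), 'T': [-0.03, -0.04, -0.05], 't': 6.3}
```

View pics/v1.png

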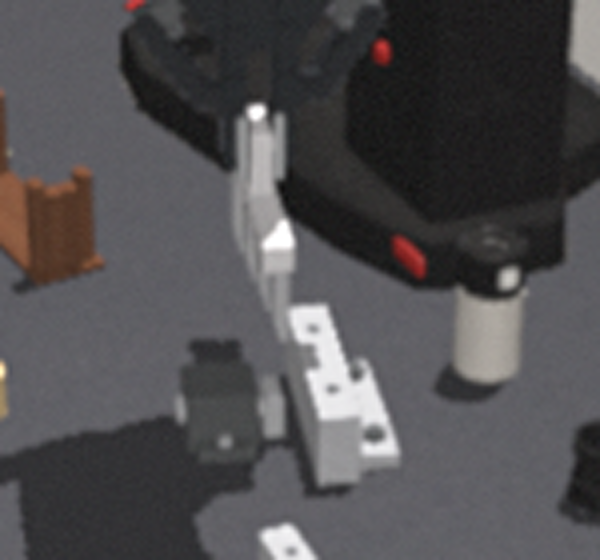

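Side view: the comb is held upright at about crop (265,200), with leaf 1 just above the gap in front of the fence and the jaw at (270,405). Now I'll touch the fence to locate its face.

```bash
sed -i 's/DZ=.095 /DZ=.0957 /' h.py; python3 - <<'E'
from h import *
r.move_straight(pose(1,-.009,.0365),speed=.05,max_force=6); r.hold(.2); print(inF())
print(r.move_straight(pose(1,.004,.0365),speed=.01,max_force=3)); print(inF()); r.hold(.2); print(inF())
E
```

```text
{'x': np.float64(-8.82), 'y': np.float64(48.0), 'tip': np.float64(36.78), 'Fx': np.float64(-0.16), 'Fy': np.float64(0.01), 'Fz': np.float64(-3.9), 'T': [-0.02, -0.06, 0.05], 't': 7.21}
True
{'x': np.float64(-0.9), 'y': np.float64(47.98), 'tip': np.float64(35.49), 'Fx': np.float64(0.56), 'Fy': np.float64(-0.42), 'Fz': np.float64(-3.7), 'T': [-0.02, 0.02, 0.01], 't': 8.1}
{'x': np.float64(-1.51), 'y': np.float64(47.99), 'tip': np.float64(34.83), 'Fx': np.float64(-0.02), 'Fy': np.float64(-0.26), 'Fz': np.float64(-3.43), 'T': [-0.0, 0.02, -0.02], 't': 8.3}
```

```bash
python3 - <<'E'
from h import *
r.hold(.3); print(inF())
r.move_straight(pose(1,-.003,.0365),speed=.03); r.hold(.2); print(inF(),inF())
for x in (-.002,-.001,0,.001,.002,.003):
    h=r.move_straight(pose(1,x,.0365),speed=.01,max_force=10); r.hold(.15); a=inF(); print(x,h,a)
    if abs(a['Fx'])>4: break
E
```

```text
{'x': np.float64(-1.37), 'y': np.float64(48.0), 'tip': np.float64(35.02), 'Fx': np.float64(-0.08), 'Fy': np.float64(-0.4), 'Fz': np.float64(-3.09), 'T': [-0.03, 0.01, -0.03], 't': 8.6}
{'x': np.float64(-3.01), 'y': np.float64(48.01), 'tip': np.float64(36.51), 'Fx': np.float64(0.34), 'Fy': np.float64(-0.54), 'Fz': np.float64(-3.07), 'T': [-0.06, 0.0, -0.02], 't': 9.05} {'x': np.float64(-3.01), 'y': np.float64(48.01), 'tip': np.float64(36.51), 'Fx': np.float64(0.34), 'Fy': np.float64(-0.54), 'Fz': np.float64(-3.07), 'T': [-0.06, 0.0, -0.02], 't': 9.05}
-0.002 False {'x': np.float64(-2.0), 'y': np.float64(48.01), 'tip': np.float64(36.46), 'Fx': np.float64(0.02), 'Fy': np.float64(-0.35), 'Fz': np.float64(-4.04), 'T': [-0.06, -0.03, 0.02], 't': 9.45}
-0.001 False {'x': np.float64(-1.03), 'y': np.float64(47.98), 'tip': np.float64(36.5), 'Fx': np.float64(0.39), 'Fy': np.float64(0.64), 'Fz': np.float64(-3.78), 'T': [-0.0, 0.02, 0.01], 't': 9.85}
0 False {'x': np.float64(-0.07), 'y': np.float64(48.01), 'tip': np.float64(36.46), 'Fx': np.float64(-0.52), 'Fy': np.float64(0.23), 'Fz': np.float64(-3.51), 'T': [0.0, 0.19, -0.05], 't': 10.25}
0.001 False {'x': np.float64(0.37), 'y': np.float64(48.06), 'tip': np.float64(36.34), 'Fx': np.float64(-5.05), 'Fy': np.float64(-0.25), 'Fz': np.float64(-1.32), 'T': [0.3, 1.07, -0.13], 't': 10.65}
```

The fence face is at x≈0.05 mm in my fence frame, and the yaw torque is balanced. Now I'll push leaf 1 down.

```bash
cat >> h.py <<'E'
def probe(leaf,x=-.0002,last=.003,lim=25):
    r.move_straight(pose(leaf,x,.0365),speed=.02); r.hold(.1); print(inF())
    for tip in (.028,.022,.016,.010,.006,last):
        h=r.move_straight(pose(leaf,x,tip),speed=.025,max_force=lim); r.hold(.1); print(tip,h,inF())
        if h: break
    return h
E
python3 - <<'E'
from h import *
probe(1)
E
```

```text
{'x': np.float64(-0.03), 'y': np.float64(47.97), 'tip': np.float64(36.43), 'Fx': np.float64(-1.71), 'Fy': np.float64(-0.38), 'Fz': np.float64(-3.82), 'T': [0.12, 0.47, -0.05], 't': 11.0}
0.028 False {'x': np.float64(-0.11), 'y': np.float64(47.95), 'tip': np.float64(27.92), 'Fx': np.float64(-1.34), 'Fy': np.float64(-0.08), 'Fz': np.float64(-4.67), 'T': [0.07, 0.37, -0.09], 't': 11.59}
0.022 False {'x': np.float64(-0.18), 'y': np.float64(48.0), 'tip': np.float64(21.93), 'Fx': np.float64(-1.5), 'Fy': np.float64(0.99), 'Fz': np.float64(-3.54), 'T': [0.04, 0.28, 0.0], 't': 12.08}
0.016 False {'x': np.float64(-0.2), 'y': np.float64(47.98), 'tip': np.float64(15.91), 'Fx': np.float64(-1.13), 'Fy': np.float64(0.17), 'Fz': np.float64(-3.9), 'T': [0.12, 0.27, -0.06], 't': 12.57}
0.01 False {'x': np.float64(-0.23), 'y': np.float64(48.01), 'tip': np.float64(9.89), 'Fx': np.float64(-0.38), 'Fy': np.float64(1.07), 'Fz': np.float64(-4.04), 'T': [0.08, 0.28, -0.06], 't': 13.07}
0.006 False {'x': np.float64(-0.25), 'y': np.float64(47.99), 'tip': np.float64(5.89), 'Fx': np.float64(-1.46), 'Fy': np.float64(0.05), 'Fz': np.float64(-3.64), 'T': [0.07, 0.29, -0.07], 't': 13.47}
0.003 False {'x': np.float64(-0.27), 'y': np.float64(47.99), 'tip': np.float64(2.85), 'Fx': np.float64(-1.86), 'Fy': np.float64(-0.31), 'Fz': np.float64(-4.72), 'T': [0.07, 0.36, -0.11], 't': 13.84}
```

```bash
cat >> h.py <<'E'
def shift(a,b,x=-.0004):
    r.move_straight(pose(a,x,.048),speed=.08); r.move_straight(pose(b,-.002,.048),speed=.08)
E
python3 - <<'E'
from h import *
shift(1,2); print(probe(2,-.0004))
E
```

```text
{'x': np.float64(-0.31), 'y': np.float64(15.98), 'tip': np.float64(36.63), 'Fx': np.float64(0.2), 'Fy': np.float64(0.02), 'Fz': np.float64(-3.27), 'T': [-0.05, -0.07, -0.02], 't': 15.94}
0.028 False {'x': np.float64(-0.28), 'y': np.float64(16.03), 'tip': np.float64(28.05), 'Fx': np.float64(-1.06), 'Fy': np.float64(0.46), 'Fz': np.float64(-2.93), 'T': [-0.04, 0.04, -0.04], 't': 16.53}
0.022 False {'x': np.float64(-0.3), 'y': np.float64(16.0), 'tip': np.float64(22.02), 'Fx': np.float64(0.73), 'Fy': np.float64(0.34), 'Fz': np.float64(-3.14), 'T': [0.03, 0.01, 0.01], 't': 17.02}
0.016 False {'x': np.float64(-0.28), 'y': np.float64(16.01), 'tip': np.float64(16.02), 'Fx': np.float64(-0.05), 'Fy': np.float64(-0.34), 'Fz': np.float64(-3.55), 'T': [-0.03, -0.04, -0.0], 't': 17.52}
0.01 False {'x': np.float64(-0.28), 'y': np.float64(15.98), 'tip': np.float64(10.02), 'Fx': np.float64(-1.37), 'Fy': np.float64(1.19), 'Fz': np.float64(-4.46), 'T': [0.0, -0.01, 0.01], 't': 18.01}
0.006 False {'x': np.float64(-0.36), 'y': np.float64(15.99), 'tip': np.float64(5.98), 'Fx': np.float64(-0.85), 'Fy': np.float64(0.24), 'Fz': np.float64(-2.98), 'T': [-0.03, 0.04, -0.02], 't': 18.42}
0.003 False {'x': np.float64(-0.31), 'y': np.float64(15.98), 'tip': np.float64(3.0), 'Fx': np.float64(-0.76), 'Fy': np.float64(0.4), 'Fz': np.float64(-3.39), 'T': [-0.02, 0.03, 0.02], 't': 18.78}
False
```

Leaf 2 goes in loose, so leaf 3 is next.

```bash
python3 - <<'E'
from h import *
shift(2,3); print(probe(3,-.0004))
E
```

```text
{'x': np.float64(-0.31), 'y': np.float64(-15.99), 'tip': np.float64(36.63), 'Fx': np.float64(0.56), 'Fy': np.float64(0.15), 'Fz': np.float64(-2.98), 'T': [-0.02, -0.01, -0.05], 't': 20.88}
0.028 False {'x': np.float64(-0.31), 'y': np.float64(-16.0), 'tip': np.float64(28.04), 'Fx': np.float64(0.09), 'Fy': np.float64(-0.28), 'Fz': np.float64(-4.31), 'T': [0.02, 0.02, 0.01], 't': 21.48}
0.022 False {'x': np.float64(-0.31), 'y': np.float64(-16.01), 'tip': np.float64(22.02), 'Fx': np.float64(0.44), 'Fy': np.float64(-0.58), 'Fz': np.float64(-3.5), 'T': [-0.01, 0.01, -0.06], 't': 21.97}
0.016 False {'x': np.float64(-0.3), 'y': np.float64(-15.97), 'tip': np.float64(15.8), 'Fx': np.float64(2.34), 'Fy': np.float64(0.59), 'Fz': np.float64(-4.8), 'T': [-0.04, -0.34, -0.04], 't': 22.46}
0.01 False {'x': np.float64(-0.23), 'y': np.float64(-16.02), 'tip': np.float64(10.84), 'Fx': np.float64(-2.61), 'Fy': np.float64(-0.52), 'Fz': np.float64(5.78), 'T': [0.19, 0.37, -0.03], 't': 22.95}
0.006 False {'x': np.float64(-0.27), 'y': np.float64(-15.99), 'tip': np.float64(6.6), 'Fx': np.float64(-2.57), 'Fy': np.float64(0.46), 'Fz': np.float64(6.97), 'T': [0.2, 0.28, -0.06], 't': 23.36}
0.003 False {'x': np.float64(-0.28), 'y': np.float64(-16.0), 'tip': np.float64(3.31), 'Fx': np.float64(-2.39), 'Fy': np.float64(0.49), 'Fz': np.float64(5.39), 'T': [0.2, 0.25, 0.02], 't': 23.73}
False
```

Leaf 3 binds: it took about 10 N downwards, with a side load starting at tip height 16 mm, where the taper meets the jaw. I'll seat it on the plate and let go.

```bash
python3 - <<'E'
from h import *
for t in (.0015,.0005,-.0005,-.0015):
    h=r.move_straight(pose(3,-.0004,t),speed=.02,max_force=12); r.hold(.1); a=inF(); print(t,h,a)
    if h or a['Fz']>14: break
command_gripper(.04); r.hold(.2)
e=np.array(r.read_state()['eef_pos']); print(inF(),r.read_state()['grip_width'])
r.move_straight([*e[:2],e[2]+.06],speed=.06); r.move_straight([e[0]-.12,e[1]+.12,e[2]+.14],speed=.2)
print(inF())
grab('side','side2');_,d=grab('top','top2')
W=cloud('top',d); m=np.isfinite(W).all(2)&(abs(W[:,:,0]-.54)<.12)&(abs(W[:,:,1]+.1)<.13)&(W[:,:,2]>.045)&(W[:,:,2]<.115)
P=W[m]; g=P[(P[:,2]>.088)]; b=P[(P[:,2]<.075)&(abs((P[:,:2]-FO)@fx)<.04)]
for q in(g,b):
    if len(q)>9: print(len(q),q.mean(0).round(4),np.median(q[:,2]),cv2.minAreaRect(q[:,:2].astype(np.float32)*1000))
S=cv2.imread('pics/side2.png');cv2.imwrite('pics/v2.png',cv2.resize(S[180:290,290:410],(600,550),interpolation=2))
E
```

```text
0.0015 False {'x': np.float64(-0.29), 'y': np.float64(-16.0), 'tip': np.float64(1.75), 'Fx': np.float64(-1.78), 'Fy': np.float64(-0.03), 'Fz': np.float64(5.23), 'T': [0.19, 0.27, -0.05], 't': 24.07}
0.0005 False {'x': np.float64(-0.27), 'y': np.float64(-16.0), 'tip': np.float64(0.76), 'Fx': np.float64(-2.52), 'Fy': np.float64(-0.02), 'Fz': np.float64(5.65), 'T': [0.23, 0.19, -0.07], 't': 24.43}
-0.0005 False {'x': np.float64(-0.27), 'y': np.float64(-15.95), 'tip': np.float64(-0.0), 'Fx': np.float64(-2.46), 'Fy': np.float64(0.26), 'Fz': np.float64(8.55), 'T': [0.22, 0.36, -0.05], 't': 24.77}
-0.0015 False {'x': np.float64(-0.28), 'y': np.float64(-15.92), 'tip': np.float64(-0.05), 'Fx': np.float64(-5.58), 'Fy': np.float64(0.27), 'Fz': np.float64(15.46), 'T': [0.42, 0.83, -0.02], 't': 25.12}
{'x': np.float64(-0.42), 'y': np.float64(-16.0), 'tip': np.float64(-1.67), 'Fx': np.float64(0.22), 'Fy': np.float64(-0.56), 'Fz': np.float64(0.38), 'T': [0.0, 0.02, -0.02], 't': 25.72} 0.039938464792269285
{'x': np.float64(-147.76), 'y': np.float64(67.04), 'tip': np.float64(138.0), 'Fx': np.float64(0.01), 'Fy': np.float64(-0.63), 'Fz': np.float64(-0.01), 'T': [0.03, -0.04, 0.06], 't': 27.96}
89 [ 0.5266 -0.1107  0.0981] 0.09873762179929624 ((527.1347045898438, -110.94094848632812), (35.221717834472656, 12.297420501708984), 74.84051513671875)
306 [ 0.5291 -0.1015  0.064 ] 0.06472697075122108 ((535.8305053710938, -113.95328521728516), (148.27340698242188, 34.55373001098633), 74.68370056152344)
```

View pics/v2.png

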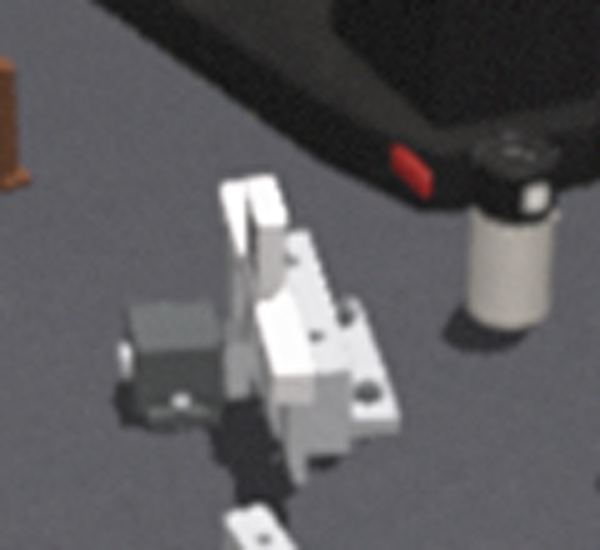

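The crop shows the comb upright in the gap at (265,290), flat against the fence. Its grip top is at 99 mm, so the tip is on the plate, and the gripper is clear.

```bash
python3 -c "
from h import *
print(r.finish_job())"
```

```text
the job is handed in; nothing more can be done
None
```

I handed the job in at about 28 s: leaves 1 and 2 went in loose and leaf 3 was the first to bind (about 10 N), so the comb stands upright on leaf 3 in the gap, on the plate and let go; no verdict came back.

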